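# Finish an ink change in a desktop printer

## Robot

A 6-joint arm with a two-finger parallel gripper is mounted at the origin on the work surface; the furniture and walls round the work are solid. World frame = base frame: x ahead of the robot, y to its left, z up, the work surface at z = 0. Lengths are in m, angles in rad, forces in N, time in s.
With the tool pointing down it reaches from about 0.275 to 0.725 m from the base axis. Payload 15.9 kg.
Tool frame: the origin (TCP) lies on the mounting face of the last link; the fingertips stand 173 mm ahead of it and the grasp point (between the pads) lies 155 mm ahead of it; z points along the fingers, y is the line along which they close (so a half turn about z gives the same grasp; the last joint's range is limited). The gripper opens to 85 mm and grips with 20 to 120 N. Pads are 22 mm wide; open, the fingers measure 114 mm over their backs; the gripper's body (76 mm by 85 mm) begins 54 mm behind the grasp point. The pads swing forward as they close: fully open they stand 13 mm farther back than shut.
Start: joints at [1.148, 0.213, -0.034, 1.323, 0, 1.571], TCP at [0.205, 0.456, 0.405] pointing down, gripper open.
Joint ranges: [-2.98, 2.98], [-0.74, 1.72], [-1.14, 1.35], [-2.1, 2.04], [-1.57, 1.44], [-3.14, 3.14]. Speed limits (rad/s): [1.89, 1.89, 2.39, 2.57, 3.14, 3.14].

## Interface

Orientations are given as [roll, pitch, yaw] about the fixed x, y, z axes, in that order (R = Rz(yaw) Ry(pitch) Rx(roll)).
In Python, from plant import * gives the robot as it stands.
- The arm moves only by the shell command python3 -m crank 'ROWS' [FORCE]. ROWS is JSON, a list of rows, each an object with "angular": the turn, a rotation vector about the tool's x, y, z in degrees, a list of three; "slide": the shift along the tool's x, y, z in mm, a list of three; "hand": the opening, from 0 (shut) to 1 (fully open). A call has 1 to 20 rows; each row is the pose to reach, as a shift and turn from the pose commanded when the call began, along the tool's axes at that moment; what a row does not reach only later rows make up. A row lasts 1/10 s, in which the tool goes at most 50 mm and 8.59 degrees, less where a joint would pass 70% of its speed; a pose out of reach is approached as far as the arm can. A call with a gripper value outside its range is refused whole. The fingers move at their own pace and stop on an object; FORCE is the grip in N (left out, the last holds). Time passes only in rows, so rows that repeat a pose let the fingers close. It gives the time, the measured TCP pose, the force, the opening and the grip force at its end, in the units of the state.
- get_obs(): the state, without advancing time (a new reading comes with each control period).
- read_camera(name): name is "side" or "top"; returns (picture, depth): 480x640x3 uint8, red, green, blue; 480x640 float32, m along the optical axis (not along the pixel's ray), 0 where there is no reading.
- get_calibration(name): a dict with "fovy" (degrees; the focal length in pixels is half the picture's height over the tangent of half this angle, whatever the lens; pixels are square), "cx", "cy" (the principal point, pixels), "world_to_cam" (4x4, takes a point from world to camera coordinates). Camera axes: x right, y up, looking along -z (the intrinsics and any distortion apply to the point x, -y, -z); pixel columns grow to the right and rows downward; lengths in m; the calibration is good to about 2 mm. A picture is of the moment at which its call begins. get_calibration takes no time and is no camera call.
- hand_in(): hands the job in; it is judged then, once.
The state is a dict: "t": time; "joint_positions": joint angles; "qd": joint speeds; "joint_torque": joint torques, N m; "eef_pos": TCP position; "tool_rot": TCP orientation; "contact_force": force on the tool from outside, world axes, zero at the start; "moment": the same for the moment, N m; "width": opening from 0.0 (shut) to 1.0 (fully open); "grasp_force": force on a finger pad.
Only numpy, scipy, OpenCV 4.12 (cv2) and the standard library are available. Lean on these libraries where they do the work, as an engineer would, in place of code of your own. Each camera call takes 0.05 s, during which the arm holds its last target. There are 200 camera calls.

## Task

The printer's new black and yellow ink tanks have only been dropped into the carriage and still stand proud. Press both tanks fully home, then push the cover fully shut, then press the green resume key right down and let it spring back. Use light fingertip pushes only: pull or lift nothing, keep off the black power key, and leave the spent tanks and everything else on the desk where they are.

Things in the scene. Friction and masses are not known exactly. Their poses are not given: they have to be found in the camera images.
- printer: compact white ink-jet printer, 290 wide (y) x 175 deep (x) x 72 mm high with its cover shut; fixed. Origin: centre of its underside; x points to its back, y to its left as the robot sees it, z up. Its front deck, x = -87 to -38 mm, is 62 mm high; behind it is an open well with a row of four ink tanks at x = 0: black (y = +36), cyan (+12), magenta (-12), yellow (-36 mm)
- tank_black (a joint): how far the black ink tank stands proud of its home position, m: 0 = fully home, 0.005 to 0.008 at the start, up to 0.022 if pulled. It slides straight down under about 2.5 N of friction to a firm stop, and stays where it is left
- black_top (a point): centre of the flat top of the black tank (50 mm along printer x, 20.5 mm along y; black top, grey body); moves with the tank, 57 mm above the desk when home. The cyan and magenta tanks between black and yellow are fixed with their tops at that height; frame as the printer's
- tank_yellow (a joint): the same for the yellow ink tank
- yellow_top (a point): the same for the yellow tank (yellow top, grey body)
- cover (a joint): the printer's white top cover, a flat panel 288 mm wide on a hinge along printer y at the back: angle in rad, 0 = shut flat on the printer, 1.57 = upright, 1.6 to 1.9 (upright or leaning back) at the start. The hinge is stiff: the cover stays wherever it is left, and takes 2 to 3 N at its lip to move
- cover_hinge (a point): middle of the hinge line, fixed in the printer at x = +68, y = 0, z = 65 mm; frame as the printer's. The cover turns about this y axis; at angle a the direction from hinge to lip is (-cos a, 0, sin a) in the printer's frame
- cover_lip (a point): middle of the cover's free edge on its outer face, 106 mm from the hinge line; moves with the cover. The panel is about 6 mm thick with a short rim; this point lies 7 mm outward of the hinge line (outer face: upward when shut, to the back when upright). Shut, the outer face is 72 mm above the desk
- resume_key (a joint): travel of the round green resume key, m: 0 = up, 0.004 = fully down; springs back. It starts to move at 1 N and is fully down at 4 N
- resume_key_top (a point): centre of the top of the green key, 17 mm across with a white arrow, on the front deck at printer x = -65, y = -75; its top stands 5 mm above the deck, 67 mm above the desk; frame as the printer's; moves with the key
- power_key (a joint): travel of the round black power key, m: 0 = up, 0.004 = down; a spring key like the green one
- power_key_top (a point): centre of the top of the black power key, at printer x = -65, y = -118 (43 mm to the right of the green key), same size and height
- spent_black: a spent black ink tank lying on its side on the desk to the right of the printer, 50 x 38 x 21 mm; loose. Origin near the middle of its underside. (Nearby and not listed: a stapler lies fixed in front of the printer, and a big monitor, its panel 70 to 450 mm above the desk, stands close on the right of the robot's base)
- spent_yellow: a spent yellow ink tank lying likewise; loose
- card_holder: brass card stand, 46 x 100 x 60 mm, left of the printer; loose; origin: centre of its underside, as for the things below
- stone_finial: carved stone ornament on a black block, 90 x 89 x 178 mm high, at the far corner of the desk behind the printer; loose
- sticky_pad: yellow note pad, 76 x 76 x 12 mm, left of the printer; loose
- mouse: grey cordless mouse, 111 x 60 x 36 mm, right of the printer; loose
- usb_stick: black memory stick, 18 x 50 x 8 mm, left; loose

How it is judged:
By the outcome, as a careful person would: the job done as asked, in the order asked, and still so for the second after the job is handed in, with the robot touching nothing.
It also fails if it takes over 54 s, if anything falls off the work surface, if the arm or the gripper's body presses on something with over 40 N, if the wrist force passes 120 N, or if a joint passes its speed limit or range.

## Working session

There is one attempt and no reset: what is moved stays moved. The work goes in short steps, Python scripts to look and compute and a shell command to move; the robot and the scene stay as the last step left them, time stands still between calls to the robot, and variables do not carry over. Pictures are saved under pics/ and viewed, at most 10 in all, crops included, and the job is handed in when it is done.

```bash
ls; mkdir -p pics; python3 - <<'E'
from plant import *
import cv2,numpy as np
o=get_obs();print({k:np.round(v,3) for k,v in o.items()})
for n in("top","side"):
    p,d=read_camera(n);cv2.imwrite(f"pics/{n}0.png",p[:,:,::-1]);np.save(f"pics/{n}0.npy",d)
    c=get_calibration(n);print(n,c)
E
```

```text
pics
{'t': np.float64(0.0), 'joint_positions': array([ 1.148,  0.213, -0.035,  1.324,  0.   ,  1.571]), 'qd': array([-0.001, -0.   ,  0.   , -0.001,  0.001,  0.   ]), 'joint_torque': array([-3.0000e-03, -6.8617e+01,  4.8712e+01,  1.7000e-02, -0.0000e+00,
       -0.0000e+00]), 'eef_pos': array([0.205, 0.456, 0.404]), 'tool_rot': array([-3.14 , -0.   ,  2.719]), 'contact_force': array([-0.041,  0.831,  0.562]), 'moment': array([ 0.032, -0.029,  0.004]), 'grasp_force': np.float64(0.0), 'width': np.float64(0.999)}
top {'fovy': 51.264520234838535, 'cx': 322.71293668253026, 'cy': 238.2275920118305, 'world_to_cam': array([[ 0.00763821, -0.99994755,  0.00682361, -0.12859729],
       [ 0.99271661,  0.00840307,  0.12017954, -0.57421785],
       [-0.12023057,  0.00585595,  0.99272872, -1.0608641 ],
       [ 0.        ,  0.        ,  0.        ,  1.        ]])}
side {'fovy': 55.346557023755636, 'cx': 319.38215729860957, 'cy': 232.4188673599497, 'world_to_cam': array([[ 2.82410939e-01,  9.59293329e-01,  6.08382520e-04,
        -5.71993309e-02],
       [-4.12275382e-01,  1.20799025e-01,  9.03015285e-01,
         1.87295870e-01],
       [ 8.66183047e-01, -2.55272216e-01,  4.29607990e-01,
        -1.68009831e+00],
       [ 0.00000000e+00,  0.00000000e+00,  0.00000000e+00,
         1.00000000e+00]])}
```

View pics/top0.png

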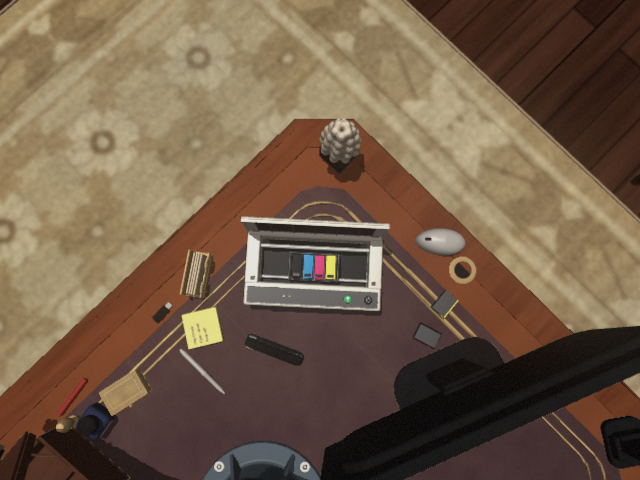

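View pics/side0.png

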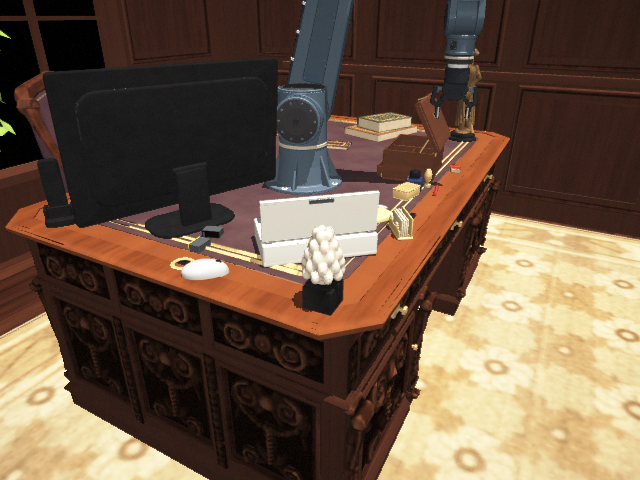

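The top view shows the printer at cols 243–388, rows 218–312. The tanks are near row 266 at cols 296 to 331, the green key is at (347,299), the power key at (368,300), and the monitor is lower right. The side view shows the upright cover from behind.

```bash
cat > h.py <<'E'
import numpy as np,cv2
from plant import *
def ray(n,u,v):
    c=get_calibration(n);f=240/np.tan(np.radians(c["fovy"]/2));M=np.array(c["world_to_cam"]);R,t=M[:3,:3],M[:3,3]
    return -R.T@t, R.T@np.array([(u-c["cx"])/f,-(v-c["cy"])/f,-1])
def onz(n,u,v,z):
    o,d=ray(n,u,v);return o+d*(z-o[2])/d[2]
def dep(n,u,v,D):
    o,d=ray(n,u,v);return o+d*D
def pts(n,D):
    v,u=np.mgrid[:480,:640];c=get_calibration(n);f=240/np.tan(np.radians(c["fovy"]/2));M=np.array(c["world_to_cam"])
    X=np.stack([(u-c["cx"])/f*D,-(v-c["cy"])/f*D,-D],-1)
    return (X-M[:3,3])@M[:3,:3]
E
python3 - <<'E'
from h import *
im=cv2.imread("pics/top0.png");D=np.load("pics/top0.npy");P=pts("top",D)
hsv=cv2.cvtColor(im,cv2.COLOR_BGR2HSV)
roi=np.zeros(im.shape[:2],bool);roi[245:312,240:390]=1
H,S,V=hsv[...,0],hsv[...,1],hsv[...,2]
for nm,lo,hi,z in(("yellow",22,35,.063),("cyan",90,115,.057),("mag",145,175,.057),("green",50,80,.067)):
    m=roi&(H>=lo)&(H<=hi)&(S>120)&(V>80)
    k,l,st,ce=cv2.connectedComponentsWithStats(m.astype(np.uint8));i=1+np.argmax(st[1:,4]);mm=l==i
    print(nm,st[i],ce[i].round(1),"ray",onz("top",*ce[i],z).round(4),"depth",np.median(P[mm],0).round(4))
for u,v in((250,295),(300,302),(380,302),(368,300),(296,262),(298,270),(308,266),(331,266),(320,240),(320,222),(246,222),(386,228),(200,400)):
    print(u,v,P[v,u].round(4))
cv2.imwrite("pics/crop0.png",cv2.resize(im[205:320,230:400],None,fx=4.6,fy=4.6,interpolation=cv2.INTER_CUBIC))
E
```

```text
yellow [325 255  11  24 222] [330.4 265.9] ray [ 0.5128 -0.1405  0.063 ] depth [ 0.5128 -0.1399  0.0618]
cyan [303 254  11  25 211] [307.7 265.3] ray [ 0.5142 -0.0923  0.057 ] depth [ 0.5145 -0.0927  0.0563]
mag [314 255  11  25 225] [319.  266.3] ray [ 0.5122 -0.1164  0.057 ] depth [ 0.5129 -0.1164  0.056 ]
green [344 296   7   7  20] [346.7 299.6] ray [ 0.4423 -0.1751  0.067 ] depth [ 0.4414 -0.1736  0.0664]
250 295 [0.4502 0.0278 0.066 ]
300 302 [ 0.4364 -0.077   0.06  ]
380 302 [ 0.4374 -0.2528  0.0015]
368 300 [ 0.4417 -0.2202  0.0623]
296 262 [ 0.5207 -0.0674  0.0609]
298 270 [ 0.5035 -0.0721  0.0649]
308 266 [ 0.5125 -0.093   0.0589]
331 266 [ 0.5128 -0.1419  0.0617]
320 240 [ 0.5709 -0.1181  0.0382]
320 222 [ 0.5904 -0.1177  0.1695]
246 222 [0.5892 0.0248 0.1692]
386 228 [ 0.5796 -0.2447  0.1713]
200 400 [0.2238 0.139  0.0034]
```

View pics/crop0.png

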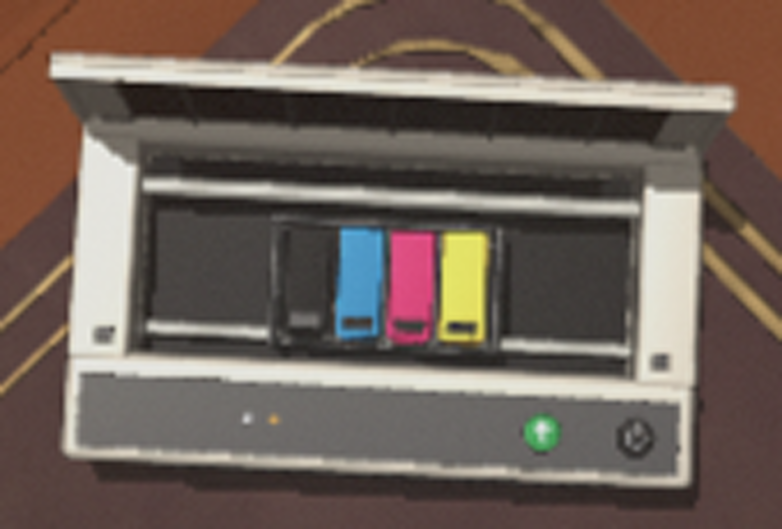

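The crop confirms the order black, cyan, magenta, yellow, with the green key to the left of power and the printer turned about −2°. Next I check the monitor's extent and work out the first move.

```bash
cat >> h.py <<'E'
from scipy.spatial.transform import Rotation as Ro
PS=np.radians(-2.0);O=np.array([.5125,-.104,0]);RP=Ro.from_euler("z",PS).as_matrix()
def W(x,y,z): return O+RP@np.array([x,y,z])/1
def go(p,yaw=None,pitch=0,tip=.173):
    """rows needed to bring the tip to p (world) tool down with given yaw of tool frame"""
    o=get_obs();R=Ro.from_euler("xyz",o["tool_rot"]);T=Ro.from_euler("xyz",[np.pi,pitch,yaw]) if yaw is not None else R
    tcp=np.array(p)-T.apply([0,0,tip])
    print("tip now",(o["eef_pos"]+R.apply([0,0,tip])).round(4),"slide",(R.inv().apply(tcp-o["eef_pos"])*1000).round(1),"ang",np.degrees((R.inv()*T).as_rotvec()).round(1))
E
python3 - <<'E'
from h import *
P=pts("top",np.load("pics/top0.npy"))
m=(P[...,2]>.3)&(P[...,2]<.5);Q=P[m];v,u=np.nonzero(m);k=(u>323)
Q=Q[k]
for x in np.arange(.0,.4,.04):
    s=Q[(Q[:,0]>x)&(Q[:,0]<x+.04)]
    if len(s):print(x.round(2),len(s),"ymax",s[:,1].max().round(3),"ymin",s[:,1].min().round(3),"z",np.median(s[:,2]).round(3))
go(W(0,.036,.10),np.pi/2+PS)
E
```

```text
0.16 298 ymax -0.127 ymin -0.169 z 0.348
0.2 2857 ymax -0.153 ymin -0.294 z 0.399
0.24 3408 ymax -0.226 ymin -0.385 z 0.403
0.28 3337 ymax -0.318 ymin -0.477 z 0.402
0.32 3192 ymax -0.409 ymin -0.546 z 0.4
0.36 1546 ymax -0.5 ymin -0.612 z 0.391
tip now [0.205  0.4557 0.2313] slide [-496.4 -351.   131.6] ang [-0.   0.  67.8]
```

```bash
python3 -m crank '[{"angular":[0,0,67.8],"slide":[-496,-351,0],"hand":0},{"angular":[0,0,67.8],"slide":[-496,-351,0],"hand":0},{"angular":[0,0,67.8],"slide":[-496,-351,0],"hand":0},{"angular":[0,0,67.8],"slide":[-496,-351,0],"hand":0},{"angular":[0,0,67.8],"slide":[-496,-351,0],"hand":0},{"angular":[0,0,67.8],"slide":[-496,-351,0],"hand":0},{"angular":[0,0,67.8],"slide":[-496,-351,0],"hand":0},{"angular":[0,0,67.8],"slide":[-496,-351,0],"hand":0},{"angular":[0,0,67.8],"slide":[-496,-351,0],"hand":0},{"angular":[0,0,67.8],"slide":[-496,-351,0],"hand":0},{"angular":[0,0,67.8],"slide":[-496,-351,0],"hand":0},{"angular":[0,0,67.8],"slide":[-496,-351,0],"hand":0},{"angular":[0,0,67.8],"slide":[-496,-351,0],"hand":0},{"angular":[0,0,67.8],"slide":[-496,-351,100],"hand":0},{"angular":[0,0,67.8],"slide":[-496,-351,131],"hand":0},{"angular":[0,0,67.8],"slide":[-496,-351,131],"hand":0},{"angular":[0,0,67.8],"slide":[-496,-351,131],"hand":0},{"angular":[0,0,67.8],"slide":[-496,-351,131],"hand":0},{"angular":[0,0,67.8],"slide":[-496,-351,131],"hand":0},{"angular":[0,0,67.8],"slide":[-496,-351,131],"hand":0}]'
python3 - <<'E'
from h import *
go(W(0,.036,.067),np.pi/2+PS)
p,d=read_camera("top");q,_=read_camera("side")
a=cv2.resize(p[190:330,220:420],(800,560),interpolation=cv2.INTER_CUBIC)
cv2.imwrite("pics/top1.png",a[:,:,::-1]);np.save("pics/top1.npy",d)
cv2.imwrite("pics/side1.png",q[:,:,::-1])
E
```

```text
t: 2.1
eef_pos: [0.5142, -0.0676, 0.2756]
tool_rot: [3.139, 0.0, 1.536]
contact_force: [-0.3, 0.4, 0.9]
width: 0.002
grasp_force: 0.0
tip now [ 0.5147 -0.0677  0.1026] slide [-0.4 -0.5 35.6] ang [ 0.2  0.  -0. ]
```

View pics/side1.png

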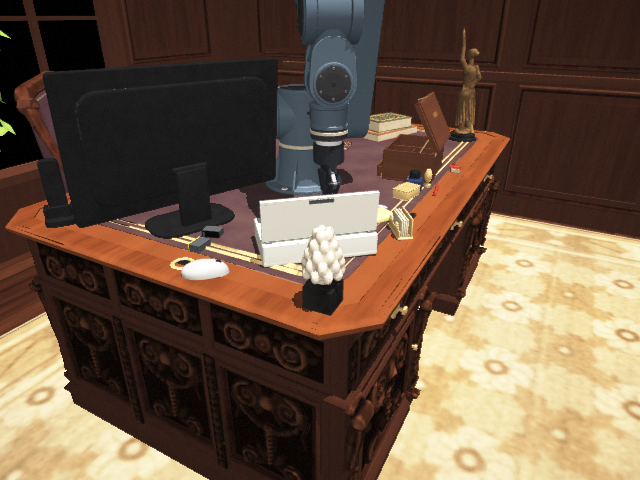

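The side view shows the wrist over the open printer, clear of both the cover and the monitor. I'll lower onto the black tank.

```bash
python3 -m crank '[{"angular":[0,0,0],"slide":[0,0,25],"hand":0},{"angular":[0,0,0],"slide":[0,0,34],"hand":0},{"angular":[0,0,0],"slide":[0,0,36],"hand":0},{"angular":[0,0,0],"slide":[0,0,37],"hand":0},{"angular":[0,0,0],"slide":[0,0,38],"hand":0},{"angular":[0,0,0],"slide":[0,0,39],"hand":0},{"angular":[0,0,0],"slide":[0,0,40],"hand":0},{"angular":[0,0,0],"slide":[0,0,41],"hand":0},{"angular":[0,0,0],"slide":[0,0,41],"hand":0},{"angular":[0,0,0],"slide":[0,0,41],"hand":0}]'
python3 -m crank '[{"angular":[0,0,0],"slide":[0,0,1],"hand":0},{"angular":[0,0,0],"slide":[0,0,2],"hand":0},{"angular":[0,0,0],"slide":[0,0,3],"hand":0},{"angular":[0,0,0],"slide":[0,0,3],"hand":0}]'
python3 -m crank '[{"angular":[0,0,0],"slide":[0,0,0.5],"hand":0},{"angular":[0,0,0],"slide":[0,0,1],"hand":0},{"angular":[0,0,0],"slide":[0,0,1],"hand":0}]'
```

```text
t: 3.2
eef_pos: [0.5136, -0.0677, 0.2328]
tool_rot: [3.141, 0.0, 1.535]
contact_force: [1.5, -0.0, 2.3]
width: -0.001
grasp_force: 1.0
t: 3.6
eef_pos: [0.5136, -0.0677, 0.2303]
tool_rot: [3.141, 0.0, 1.535]
contact_force: [-1.9, 1.0, 14.1]
width: 0.0
grasp_force: 7.1
t: 3.9
eef_pos: [0.5135, -0.0676, 0.2301]
tool_rot: [3.14, 0.0, 1.535]
contact_force: [-8.6, 0.8, 29.7]
width: -0.002
grasp_force: 15.4
```

```bash
python3 -m crank '[{"angular":[0,0,0],"slide":[0,0,-25],"hand":0},{"angular":[0,0,0],"slide":[0,0,-40],"hand":0},{"angular":[0,0,0],"slide":[-40,0,-40],"hand":0},{"angular":[0,0,0],"slide":[-72,0,-40],"hand":0},{"angular":[0,0,0],"slide":[-72,0,-40],"hand":0},{"angular":[0,0,0],"slide":[-72,0,-40],"hand":0},{"angular":[0,0,0],"slide":[-72,0,-25],"hand":0},{"angular":[0,0,0],"slide":[-72,0,-15],"hand":0},{"angular":[0,0,0],"slide":[-72,0,-10],"hand":0},{"angular":[0,0,0],"slide":[-72,0,-8],"hand":0},{"angular":[0,0,0],"slide":[-72,0,-7],"hand":0},{"angular":[0,0,0],"slide":[-72,0,-6],"hand":0},{"angular":[0,0,0],"slide":[-72,0,-5],"hand":0},{"angular":[0,0,0],"slide":[-72,0,-4],"hand":0},{"angular":[0,0,0],"slide":[-72,0,-3],"hand":0},{"angular":[0,0,0],"slide":[-72,0,-2],"hand":0},{"angular":[0,0,0],"slide":[-72,0,-1],"hand":0},{"angular":[0,0,0],"slide":[-72,0,-1],"hand":0}]'
python3 -m crank '[{"angular":[0,0,0],"slide":[0,0,0.5],"hand":0},{"angular":[0,0,0],"slide":[0,0,0.5],"hand":0}]'
```

```text
t: 5.7
eef_pos: [0.511, -0.1396, 0.2303]
tool_rot: [3.141, 0.0, 1.535]
contact_force: [-2.7, 3.4, 12.4]
width: -0.006
grasp_force: 6.4
t: 5.9
eef_pos: [0.511, -0.1396, 0.2302]
tool_rot: [3.14, 0.0, 1.536]
contact_force: [-5.9, 4.1, 20.7]
width: 0.002
grasp_force: 10.5
```

```bash
python3 -m crank '[{"angular":[0,0,0],"slide":[0,0,-40],"hand":0},{"angular":[0,0,0],"slide":[0,0,-80],"hand":0},{"angular":[0,0,0],"slide":[0,-50,-120],"hand":0},{"angular":[0,0,0],"slide":[20,-100,-160],"hand":0},{"angular":[0,0,0],"slide":[36,-150,-160],"hand":0},{"angular":[0,0,0],"slide":[36,-160,-160],"hand":0},{"angular":[0,0,0],"slide":[36,-160,-160],"hand":0}]'
python3 - <<'E'
from h import *
p,d=read_camera("top");P=pts("top",d)
cv2.imwrite("pics/top2.png",cv2.resize(p[110:320,225:425],(700,735)[::1] if 0 else (571,600),interpolation=cv2.INTER_CUBIC)[:,:,::-1])
hsv=cv2.cvtColor(p,cv2.COLOR_RGB2HSV);H,S=hsv[...,0],hsv[...,1]
for nm,lo,hi in(("y",22,35),("c",90,115),("m",145,175)):
    m=np.zeros(H.shape,bool);m[250:285,285:345]=1;m&=(H>=lo)&(H<=hi)&(S>120)&(hsv[...,2]>80)
    print(nm,m.sum(),np.median(P[m],0).round(4) if m.any() else "")
print("black",np.median(P[260:272,294:299].reshape(-1,3),0).round(4))
L=P[214:236,250:385].reshape(-1,3);L=L[L[:,2]>.16];print("lip",L.min(0).round(4),L.max(0).round(4),np.median(L,0).round(4))
F=P[110:190,315:370].reshape(-1,3);F=F[(F[:,2]>.05)&(F[:,2]<.2)];print("finial",F.min(0).round(3),F.max(0).round(3))
q,_=read_camera("side");cv2.imwrite("pics/side2.png",q[:,:,::-1])
go(W(.115,-.0,.20),np.pi/2+PS)
E
```

```text
t: 6.6
eef_pos: [0.3492, -0.0972, 0.3904]
tool_rot: [3.14, 0.001, 1.535]
contact_force: [2.3, -0.0, 0.2]
width: -0.001
grasp_force: 0.0
y 221 [ 0.5131 -0.14    0.0564]
c 209 [ 0.5148 -0.0928  0.0561]
m 224 [ 0.5127 -0.1164  0.0563]
black [ 0.5135 -0.0674  0.0565]
lip [ 0.4435 -0.2415  0.1634] [0.5994 0.0174 1.123 ] [ 0.5884 -0.1138  0.1699]
finial [ 0.73  -0.202  0.05 ] [ 0.814 -0.114  0.181]
tip now [ 0.3523 -0.0981  0.2166] slide [-2.000e-01  2.755e+02  1.710e+01] ang [ 0.1  0.  -0. ]
```

View pics/top2.png

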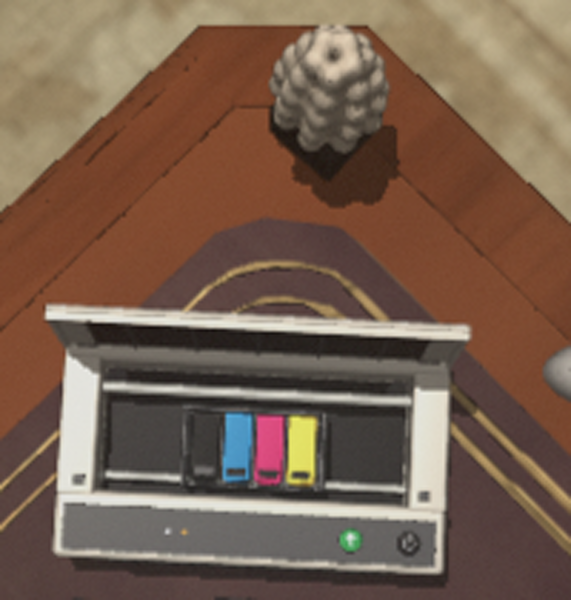

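All four tank tops now sit at 56.4 mm, so both pressed tanks are level with the fixed ones and home. The lip is at x≈0.594, z≈0.17 (a≈1.65), and the finial begins at x=0.73. I'll take the fingertip over the cover and down behind it.

```bash
python3 -m crank '[{"angular":[0,0,0],"slide":[0,50,0],"hand":0},{"angular":[0,0,0],"slide":[0,100,0],"hand":0},{"angular":[0,0,0],"slide":[0,150,0],"hand":0},{"angular":[0,0,0],"slide":[0,200,0],"hand":0},{"angular":[0,0,0],"slide":[0,245,0],"hand":0},{"angular":[0,0,0],"slide":[0,275,0],"hand":0},{"angular":[0,0,0],"slide":[0,275,0],"hand":0},{"angular":[0,0,0],"slide":[0,275,0],"hand":0},{"angular":[0,0,0],"slide":[0,275,30],"hand":0},{"angular":[0,0,0],"slide":[0,275,60],"hand":0},{"angular":[0,0,0],"slide":[0,275,71],"hand":0},{"angular":[0,0,0],"slide":[0,275,71],"hand":0},{"angular":[0,0,0],"slide":[0,275,71],"hand":0}]'
python3 - <<'E'
from h import *
go(W(.0962,0,.149),np.pi/2+PS)
p,d=read_camera("side")
cv2.imwrite("pics/side3.png",cv2.resize(p[140:320,210:430],(733,600),interpolation=cv2.INTER_CUBIC)[:,:,::-1])
E
```

```text
t: 8.0
eef_pos: [0.6271, -0.1078, 0.3196]
tool_rot: [3.14, 0.0, 1.535]
contact_force: [0.2, -0.6, 0.7]
width: 0.0
grasp_force: 0.0
tip now [ 0.6274 -0.1079  0.1466] slide [ -0.2 -18.5  -2.4] ang [ 0.1  0.  -0. ]
```

View pics/side3.png

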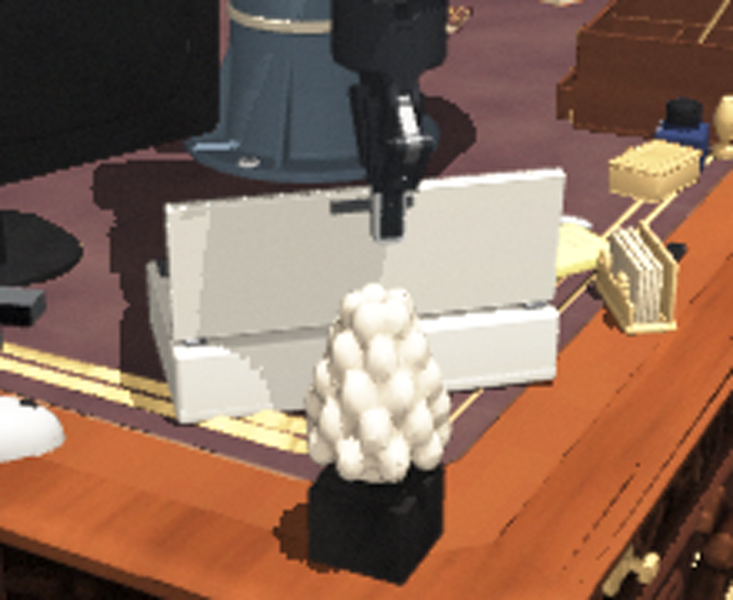

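The fingertip (390,235 in the crop) is behind the outer face, just below the lip. A dark grip slot lies beside it, so I'll shift 40 mm sideways and sweep the cover down along its arc.

```bash
python3 -m crank '[{"angular":[0,0,0],"slide":[40,0,0],"hand":0},{"angular":[0,0,0],"slide":[40,-10,-2],"hand":0},{"angular":[0,0,0],"slide":[40,-19,-2.5],"hand":0},{"angular":[0,0,0],"slide":[40,-29,-2.5],"hand":0},{"angular":[0,0,0],"slide":[40,-39,-2.5],"hand":0},{"angular":[0,0,0],"slide":[40,-49,-2],"hand":0},{"angular":[0,0,0],"slide":[40,-57,0],"hand":0},{"angular":[0,0,0],"slide":[40,-65,3],"hand":0},{"angular":[0,0,0],"slide":[40,-73,6],"hand":0},{"angular":[0,0,0],"slide":[40,-73,6],"hand":0}]'
python3 - <<'E'
from h import *
p,d=read_camera("side")
cv2.imwrite("pics/side4.png",cv2.resize(p[140:320,210:430],(733,600),interpolation=cv2.INTER_CUBIC)[:,:,::-1])
E
```

```text
t: 9.05
eef_pos: [0.5546, -0.0652, 0.3119]
tool_rot: [-3.141, 0.0, 1.535]
contact_force: [-0.4, -0.2, -0.1]
width: 0.0
grasp_force: 0.0
```

View pics/side4.png

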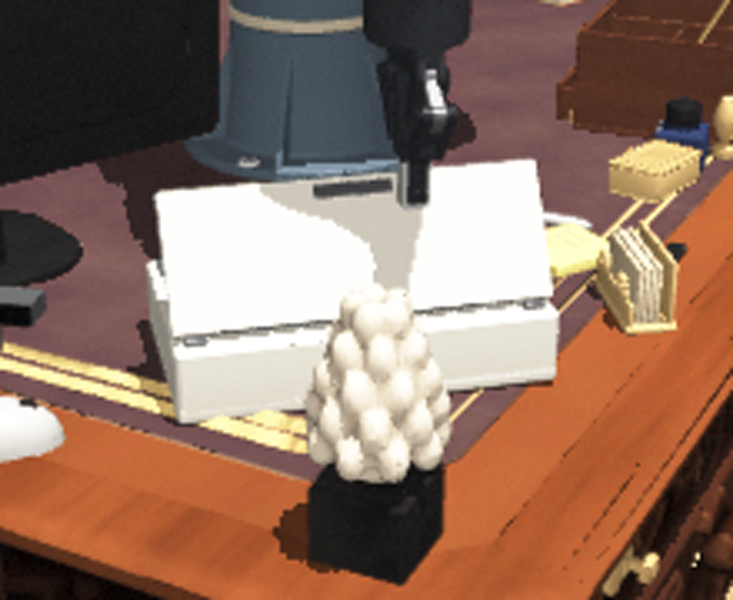

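The cover is turning forward (now a≈1.0), with the tip on its outer face near the lip. I'll continue the arc.

```bash
python3 -m crank '[{"angular":[0,0,0],"slide":[0,-7,4],"hand":0},{"angular":[0,0,0],"slide":[0,-14,9],"hand":0},{"angular":[0,0,0],"slide":[0,-20,15.5],"hand":0},{"angular":[0,0,0],"slide":[0,-26,22],"hand":0},{"angular":[0,0,0],"slide":[0,-31,29],"hand":0},{"angular":[0,0,0],"slide":[0,-36,36],"hand":0},{"angular":[0,0,0],"slide":[0,-40,44],"hand":0},{"angular":[0,0,0],"slide":[0,-43,52],"hand":0},{"angular":[0,0,0],"slide":[0,-45,58],"hand":0},{"angular":[0,0,0],"slide":[0,-47,63],"hand":0},{"angular":[0,0,0],"slide":[0,-48,66],"hand":0},{"angular":[0,0,0],"slide":[0,-48,66],"hand":0},{"angular":[0,0,0],"slide":[0,-48,66],"hand":0}]'
python3 -m crank '[{"angular":[0,0,0],"slide":[0,0,1],"hand":0},{"angular":[0,0,0],"slide":[0,0,2],"hand":0},{"angular":[0,0,0],"slide":[0,0,2],"hand":0}]'
```

```text
t: 10.4
eef_pos: [0.5076, -0.0634, 0.2462]
tool_rot: [-3.141, 0.0, 1.535]
contact_force: [-0.1, 0.5, 0.3]
width: -0.003
grasp_force: 0.0
t: 10.7
eef_pos: [0.5077, -0.0634, 0.2453]
tool_rot: [3.141, 0.0, 1.536]
contact_force: [-6.5, 0.9, 18.0]
width: -0.004
grasp_force: 8.9
```

The cover stopped firmly at 72.3 mm with 18 N on it, so it is shut. I'll lift, go above the green key and check.

```bash
python3 -m crank '[{"angular":[0,0,0],"slide":[0,0,-40],"hand":0},{"angular":[0,0,0],"slide":[-40,-20,-60],"hand":0},{"angular":[0,0,0],"slide":[-80,-40,-60],"hand":0},{"angular":[0,0,0],"slide":[-115,-60,-60],"hand":0},{"angular":[0,0,0],"slide":[-115,-60,-60],"hand":0},{"angular":[0,0,0],"slide":[-115,-60,-30],"hand":0},{"angular":[0,0,0],"slide":[-115,-60,-18],"hand":0},{"angular":[0,0,0],"slide":[-115,-60,-18],"hand":0}]'
python3 - <<'E'
from h import *
o=get_obs();print(o["joint_torque"].round(1))
go([.4435,-.176,.070],np.pi/2+PS)
p,d=read_camera("side")
cv2.imwrite("pics/side5.png",cv2.resize(p[60:320,180:430],(577,600),interpolation=cv2.INTER_CUBIC)[:,:,::-1])
E
```

```text
t: 11.5
eef_pos: [0.4431, -0.1757, 0.2608]
tool_rot: [-3.139, -0.001, 1.536]
contact_force: [-0.5, 0.5, 0.6]
width: -0.004
grasp_force: 0.0
[ -0.6 -65.6  42.8  -1.8  -0.    0. ]
tip now [ 0.4426 -0.1754  0.0878] slide [-0.4  0.5 17.8] ang [-0.2 -0.1  0. ]
```

View pics/side5.png

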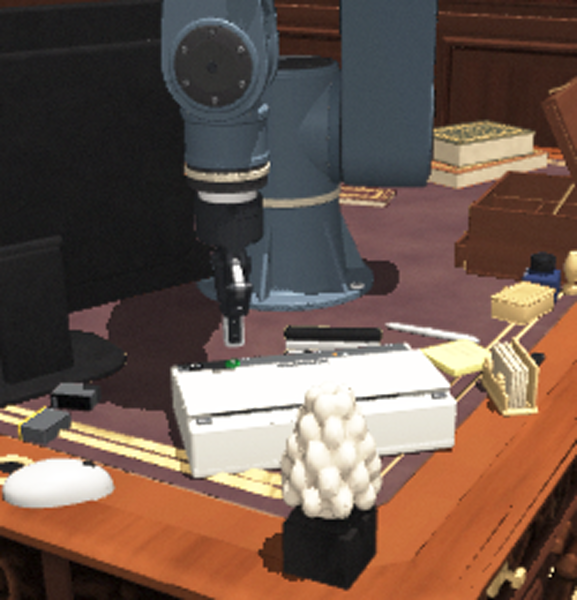

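The cover is flat, the tip is right over the green key (232,362 in the crop), and the arm is clear of the monitor. Pressing now.

```bash
python3 -m crank '[{"angular":[0,0,0],"slide":[0,0,14],"hand":0},{"angular":[0,0,0],"slide":[0,0,19],"hand":0},{"angular":[0,0,0],"slide":[0,0,21],"hand":0},{"angular":[0,0,0],"slide":[0,0,22],"hand":0},{"angular":[0,0,0],"slide":[0,0,23],"hand":0},{"angular":[0,0,0],"slide":[0,0,24],"hand":0},{"angular":[0,0,0],"slide":[0,0,25],"hand":0},{"angular":[0,0,0],"slide":[0,0,25],"hand":0},{"angular":[0,0,0],"slide":[0,0,25],"hand":0}]'
python3 -m crank '[{"angular":[0,0,0],"slide":[0,0,0.5],"hand":0},{"angular":[0,0,0],"slide":[0,0,1],"hand":0},{"angular":[0,0,0],"slide":[0,0,1],"hand":0}]'
```

```text
t: 12.45
eef_pos: [0.4438, -0.1762, 0.2374]
tool_rot: [3.141, -0.0, 1.536]
contact_force: [1.3, 1.8, 3.1]
width: 0.0
grasp_force: 1.6
t: 12.75
eef_pos: [0.4437, -0.1763, 0.2365]
tool_rot: [3.141, 0.0, 1.536]
contact_force: [0.5, 1.3, 8.9]
width: 0.003
grasp_force: 4.3
```

```bash
python3 -m crank '[{"angular":[0,0,0],"slide":[0,0,0.5],"hand":0},{"angular":[0,0,0],"slide":[0,0,0.5],"hand":0},{"angular":[0,0,0],"slide":[0,0,0.5],"hand":0}]'
python3 -m crank '[{"angular":[0,0,0],"slide":[0,0,-30],"hand":0},{"angular":[0,0,0],"slide":[0,0,-80],"hand":0},{"angular":[0,0,0],"slide":[0,0,-120],"hand":0},{"angular":[0,0,0],"slide":[50,0,-150],"hand":0},{"angular":[0,0,0],"slide":[100,0,-150],"hand":0},{"angular":[0,0,0],"slide":[150,0,-150],"hand":0},{"angular":[0,0,0],"slide":[200,0,-150],"hand":0},{"angular":[0,0,0],"slide":[250,0,-150],"hand":0},{"angular":[0,0,0],"slide":[250,0,-150],"hand":0},{"angular":[0,0,0],"slide":[250,0,-150],"hand":0}]'
python3 - <<'E'
from h import *
p,d=read_camera("top");P=pts("top",d)
cv2.imwrite("pics/top6.png",p[:,:,::-1])
hsv=cv2.cvtColor(p,cv2.COLOR_RGB2HSV);m=np.zeros(d.shape,bool);m[280:315,330:360]=1;m&=(hsv[...,0]>=50)&(hsv[...,0]<=80)&(hsv[...,1]>120)
print("green z",m.sum(),np.median(P[m],0).round(4))
for u,v in((260,285),(315,285),(375,280),(260,250),(315,250),(378,260)):print(u,v,P[v-2:v+3,u-2:u+3].reshape(-1,3).mean(0).round(4))
E
```

```text
t: 13.05
eef_pos: [0.4437, -0.1763, 0.2363]
tool_rot: [3.141, 0.0, 1.536]
contact_force: [-1.8, 4.1, 16.1]
width: -0.0
grasp_force: 7.8
t: 14.05
eef_pos: [0.4522, 0.0748, 0.3854]
tool_rot: [-3.141, 0.001, 1.538]
contact_force: [-0.0, -0.6, 0.4]
width: -0.001
grasp_force: 0.0
green z 14 [ 0.4414 -0.1765  0.0671]
260 285 [ 0.4692 -0.0021  0.1463]
315 285 [ 0.4722 -0.1083  0.0652]
375 280 [ 0.4835 -0.2341  0.0716]
260 250 [0.5446 0.0083 0.0721]
315 250 [ 0.5456 -0.1077  0.072 ]
378 260 [ 0.5222 -0.236   0.1131]
```

View pics/top6.png

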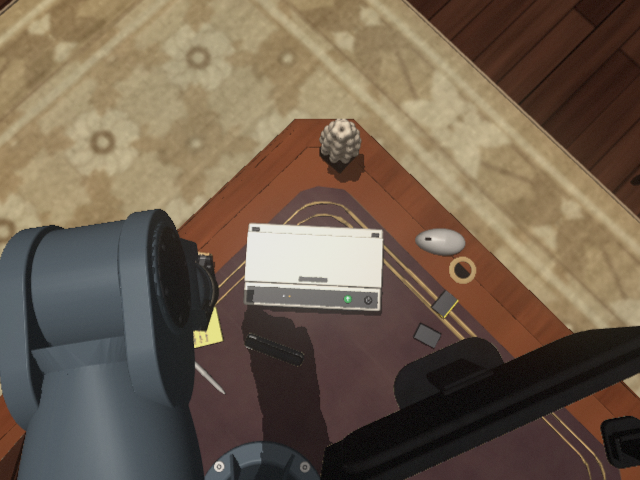

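The cover is flat at 72 mm, the green key (347,299) is back up at 67 mm, everything else is where it was, and the arm is clear.

```bash
python3 -c "
from plant import *
print(hand_in())"
```

```text
the job is handed in; nothing more can be done
None
```

The job is handed in: both tanks are pressed home, the cover is shut and the green key was pressed right down and sprang back, in that order, with nothing else moved; the black tank took the hardest push, about 30 N.

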